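# Press the stud home in the ratchet lever press

## Task

Draw the wooden rail out of its storage sleeve and lay it flat in the lever press, stud end first and right up to the back stop, so that the brass stud (still standing proud) is under the ram. Pull the press's lever to its third notch, no further, and let go of it so that the ratchet holds it and the stud is pressed flush; then press the release button until the lever has sprung all the way back up. Leave the rail lying in the press, and do not disturb the things standing around.

Things in the scene. Friction and masses are not known exactly. Their poses are not given: they have to be found in the camera images.
- press: Grey bench lever press, fixed. Origin on the table under the middle of its mouth; x points into the press, y to its left, z up. Bed 90 mm wide, x = -90 to +130 mm, top 12 mm above the table. A head overhangs it: x = 12 to 116, y within 35, 92 to 167 mm above the table. Lever and button stand at y = 100 mm by a case (x = 15 to 130, y = 80 to 120, 58 mm high).
- stop (a point): Back stop: a vertical face at x = 61 mm in the press; the point is on it, where the middle of the rail's end touches (21 mm above the table). Two guides 38 mm apart, 10 mm high above the bed, lead to it from x = 1 mm, flared in front down to x = -17 mm.
- ram_point (a point): Point under the ram's axis, at the height of the top of a rail lying in the press (30 mm above the table; x = 35 mm, y = 0 in the press). The ram's round foot, 28 mm across, waits 18 mm above it, comes down 26 mm per rad of lever, and presses by a spring with 9 to 13 N. With the rail against the stop the stud is within 1 mm of this axis.
- rail_mid (a point): Centre (half-way up) of the loose pale wooden rail, 140 x 30 x 18 mm, 50 to 100 g; x along it to the stud end, z up. The brass stud is on its upper face, 45 mm from the centre along +x (25 mm from that end). At the start it lies on the table, its plain end 80 to 90 mm deep in the sleeve; only the stud end, 50 to 60 mm, sticks out.
- stud_top (a point): Top of the brass stud, 9 mm across, standing 5.5 to 7 mm proud of the rail's upper face at the start.
- stud (a joint): How far the stud is pushed in, m: 0 = 7 mm proud, 0.007 = flush. It is a tight fit (about 4 N) and stays where it is pushed.
- sleeve: Low wooden sleeve fixed to the table, from which the rail is drawn: 100 mm deep, 61 mm wide, 34 mm high (a 44 mm high ridge at the rear); a tunnel 37 mm wide, 26 mm high, open only at its mouth. Origin on the table in the middle of the mouth; x points into the tunnel, so the rail comes out along -x.
- lever (a joint): Lever angle, rad: 0 = up (75 deg above horizontal, leaning to the press's front, -x), grows as the knob is pulled forward and down, stop at 1.08. A spring pulls it up (2 to 6 N at the knob). Four notches catch as it passes 0.25, 0.50, 0.75, 1.00 by about 0.03; let go beyond one, it falls back to that angle and stays. Third notch: 0.75.
- lever_knob (a point): Centre of the black ball knob, 28 mm across, on the end of the lever, 140 mm from its hinge. At 0 it is 255 mm above the table, at 0.75 rad 195 mm; it can be pinched from above across the press's y and pulled round in an arc.
- lever_hinge (a point): The lever's hinge: a level axis along the press's y, 120 mm above the table (x = 50 mm, y = 100 mm in the press). The lever swings in the vertical plane through this point along the press's x.
- release_top (a point): Middle of the top of the release button, a black round cap 28 mm across on the rear of the ratchet case, 102 mm above the table, pressed straight down. It also dips as the lever clicks over a notch.
- release (a joint): How far the release button is pressed, m: 0 = up, 0.009 = fully down. The pawl lets go of the lever at about 0.005; takes 2 to 5 N. Held down, the lever springs up at once.
- glue: White closed bottle, 44 mm across, 110 mm high, standing; a bystander. Origin under its centre.
- jar: Glass jar with a metal lid, 52 mm across, 60 mm high; a bystander. Origin under its centre.
- mug: White mug, 74 mm across, 85 mm high; a bystander. Origin under its centre.
- spool: Wooden spool, 36 mm across, 34 mm high; a bystander. Origin under its centre.
- driver: Screwdriver, 170 mm long, lying; a bystander.
- offcut: Wood offcut, 90 x 40 x 20 mm; a bystander. Origin under its centre.
Not all that is in view belongs to the job. Of the things shaped like the part that bears rail_mid, the wooden one is meant.

How it is judged:
On the way, in this order (a step that is already met when the one before it is completed fails the run):
1. the rail lies flat and released in the press, with its stud, still proud, under the ram (horizontal distance between stud_top and ram_point below 0.008 m and z of rail_mid in the frame of press below 0.0235 m and angle between rail_mid's own z axis and vertical below 0.05 rad and value of joint stud below 0.003 m and contact force between the fingers and rail below 0.2 N), for 0.2 s.
2. the lever, let go, is held in its third notch and the stud is pressed flush (value of joint lever between 0.7 and 0.8 rad and value of joint stud above 0.0055 m and contact force between the fingers and lever below 0.2 N), for 0.3 s.
3. the release button is pressed (value of joint release above 0.003 m).
At the end, for the whole second after the job is handed in: The lever is back up (under 0.05 rad), the release button is up, the stud is pressed in to within 1.5 mm of flush, and the rail lies flat and still on the press's bed with the stud within 10 mm of the ram's axis (value of joint lever below 0.05 rad and value of joint release below 0.002 m and value of joint stud above 0.0055 m and horizontal distance between stud_top and ram_point below 0.01 m and z of rail_mid in the frame of press below 0.0235 m and angle between rail_mid's own z axis and vertical below 0.05 rad and linear speed of rail below 0.02 m/s); the robot touches nothing.
It fails at once if the lever is pulled as far as its fourth notch (value of joint lever above 0.98 rad).
It fails at once if a bystander is moved by more than 30 mm (distance of any of glue, jar, mug, spool, driver, offcut from where it was at the start of the episode above 0.03 m).
It also fails if it takes over 72 s, if anything falls off the work surface, if the arm or the gripper's body presses on something with over 40 N, if the wrist force passes 120 N, or if a joint passes its speed limit or range.

## Robot

A 7-joint arm with a two-finger parallel gripper is mounted at the origin on the work surface. World frame = base frame: x ahead of the robot, y to its left, z up, the work surface at z = 0. Lengths are in m, angles in rad, forces in N, time in s.
With the tool pointing down it reaches from about 0.4 to 0.9 m from the base axis. Payload 5.6 kg.
Tool frame: the origin (TCP) lies midway between the tips of the shut fingers; the grasp point (between the pads) lies 19 mm behind it; y points along the fingers, z is the direction in which the jaws open and shut, and the axes are right-handed (so a half turn about y gives the same grasp; the last joint's range is limited). The gripper opens to 92 mm and grips with 3 to 60 N. Pads are 20 mm wide; open, the fingers measure 128 mm over their backs; the gripper's body (75 mm by 189 mm) begins 69 mm behind the grasp point.
Start: joints at [1.279, 0.468, -0.012, 1.603, 0.006, 1.071, -0.056], TCP at [0.16, -0.63, 0.215] pointing down, gripper open.
Joint ranges: [-2.53, 2.53], [-0.31, 2.02], [-1.57, 1.55], [0.28, 2.44], [-1.29, 4.43], [0.15, 1.84], [-2.92, 2.92]. Speed limits (rad/s): [2.57, 2.57, 3.14, 3.14, 3.14, 3.14, 3.14].

## Interface

Orientations are given as a unit quaternion [w, x, y, z].
In Python, from rig import ctrl gives the robot as it stands.
- The arm moves only by the tool drive_tool, never from a script. Its arguments are lists of equal length, an entry for each row: "travel": the shift along the world's x, y, z in units of 50 mm (1.0 is 50 mm), a list of three; "rotation": the turn, a rotation vector about the world's x, y, z in units of 5 degrees (1.0 is 5 degrees), a list of three; "jaw": the closure in counts, from 0 (fully open) to 255 (shut). A call has exactly 8 rows; each row is the pose to reach, as a shift and turn from the pose commanded when the call began; what a row does not reach only later rows make up. A row lasts 1/10 s, in which the tool goes at most 50 mm and 8.59 degrees, less where a joint would pass 70% of its speed; a pose out of reach is approached as far as the arm can. A call with a gripper value outside its range is refused whole. The fingers move at their own pace and stop on an object; "force" is the grip in N (left out, the last holds). Time passes only in rows, so rows that repeat a pose let the fingers close, or fill a call up. It gives the time, the measured TCP pose, the force and the opening at its end, in the units of the state.
- ctrl.read_state(): the state, without advancing time (a new reading comes with each control period).
- ctrl.camera(name): name is "side" or "top" or "wrist"; returns the picture (480x640x3 uint8, blue, green, red); there is no depth.
- ctrl.camera_model(name): a dict with "vfov" (degrees; the focal length in pixels is half the picture's height over the tangent of half this angle, whatever the lens; pixels are square), "cx", "cy" (the principal point, pixels), "distortion" ([k1, k2, p1, p2, k3] as OpenCV has them; the pictures are not rectified), "R" (3x3) and "t" (3): a world point X has camera coordinates R X + t. Camera axes: x right, y down, z forward; pixel columns grow to the right and rows downward; lengths in m; the calibration is good to about 2 mm. A picture is of the moment at which its call begins: read the wrist's pose just before it. camera_model takes no time and is no camera call; for the wrist camera it gives the pose at the moment of the call.
- ctrl.close_job(): hands the job in, once; it reports no verdict.
Trained networks look in the newest picture that a camera, given by its name, has taken for a name from the list of things; names that differ only in an ending like _2 or _b are one class to them, and where a whole thing is asked for, a point or a joint stands for the part that bears it (a point fixed in the world has none). Each returns a list of dicts, best first, with "confidence" (0 to 1); they miss things now and then, are a little off and sometimes report something else, mostly with a low value. They report only what shows in the picture. A call takes as long as a camera call. They do not tell look-alikes from the thing itself.
- ctrl.find_in(camera, thing): "bbox" ([left, top, right, bottom] as shares, 0 to 1, of the picture: columns of its width, rows of its height, round what is visible of it).
- ctrl.masks_of(camera, thing): "region" (480x640 bool, what is visible of it) and "bbox" ([left, top, right, bottom] as shares, 0 to 1, of the picture: columns of its width, rows of its height, round what is visible of it).
- ctrl.spot_point(camera, thing): "xy" ([column, row] as shares, 0 to 1, of the picture: columns of its width, rows of its height: a listed point, or the origin of a listed thing).
The state is a dict: "t": time; "qpos": joint angles; "joint_velocities": joint speeds; "tau": joint torques, N m; "ee_pos": TCP position; "tool_rot": TCP orientation; "force": force on the tool from outside, world axes, zero at the start; "moment": the same for the moment, N m; "width": finger opening in m.
Only numpy, scipy, OpenCV 4.12 (cv2) and the standard library are available. Lean on these libraries where they do the work, as an engineer would, in place of code of your own. Each camera call takes 0.05 s, during which the arm holds its last target.

## Working session

There is one attempt and no reset: what is moved stays moved. The work goes in short steps, Python scripts to look and compute and a tool call to move; the robot and the scene stay as the last step left them, time stands still between calls to the robot, and variables do not carry over. Pictures are saved under pics/ and viewed, and the job is handed in when it is done.

Besides the shell and the picture viewer there is one more tool, called after ">>>" as name(argument=value, ...), one argument or row to a line, values as JSON. drive_tool: Moves the arm, as the interface text tells. Its arguments: {"type":"object","properties":{"travel":{"type":"array"},"rotation":{"type":"array"},"jaw":{"type":"array"},"force":{"type":"number"}},"required":["travel","rotation","jaw"]}

```bash
ls; mkdir -p pics
cat > h.py <<'E'
import numpy as np, cv2
from rig import ctrl
def cam(n,f=None):
    m=ctrl.camera_model(n); im=ctrl.camera(n)
    if f: cv2.imwrite('pics/'+f,im)
    return im,m
def K(m):
    f=240/np.tan(np.radians(m['vfov'])/2)
    return np.array([[f,0,m['cx']],[0,f,m['cy']],[0,0,1.]]),np.array(m['distortion'],float)
def ray(m,px):
    k,d=K(m); u=cv2.undistortPoints(np.array([[px]],float),k,d)[0,0]
    R=np.array(m['R']);t=np.array(m['t'])
    return -R.T@t, R.T@np.array([u[0],u[1],1.])
def atz(m,px,z):
    o,v=ray(m,px); return o+v*(z-o[2])/v[2]
def proj(m,X):
    k,d=K(m); X=np.atleast_2d(np.array(X,float))
    return cv2.projectPoints(X,cv2.Rodrigues(np.array(m['R'],float))[0],np.array(m['t'],float),k,d)[0][:,0]
def tri(obs):
    A=np.zeros((3,3));b=np.zeros(3)
    for m,p in obs:
        o,v=ray(m,p);v=v/np.linalg.norm(v);P=np.eye(3)-np.outer(v,v);A+=P;b+=P@o
    X=np.linalg.solve(A,b); return X,[proj(m,X)[0]-p for m,p in obs]
E
python3 - <<'E'
from h import *
np.set_printoptions(precision=3,suppress=True)
print(ctrl.read_state())
for n in ['top','side','wrist']:
    im,m=cam(n,n+'0.png'); print(n,-np.array(m['R']).T@m['t'],m['vfov'],m['distortion'])
S=np.array([640,480])
for n in ['top','side']:
    for t in ['press','stop','ram_point','rail_mid','stud_top','sleeve','lever_knob','lever_hinge','release_top','glue','jar','mug','spool','driver','offcut']:
        print(n,t,[(np.round(r['xy']*S,1).tolist() if 0 else np.round(np.array(r['xy'])*S,1).tolist(),round(r['confidence'],2)) for r in ctrl.spot_point(n,t)[:3]])
print(ctrl.read_state()['t'])
E
```

```text
pics
{'t': 0.0, 'qpos': array([ 1.279,  0.468, -0.012,  1.604,  0.006,  1.071, -0.056]), 'joint_velocities': array([-0.   , -0.001,  0.   ,  0.001, -0.001, -0.   ,  0.   ]), 'tau': array([ -0.   , -52.058,  -0.012, -24.375,  -0.057,   0.017,   0.   ]), 'ee_pos': array([ 0.16 , -0.629,  0.214]), 'tool_rot': array([ 0.088, -0.088,  0.702, -0.701]), 'force': array([ 0.274, -0.295,  0.062]), 'moment': array([ 0.084,  0.044, -0.009]), 'width': 0.09148850943097891}
top [0.393 0.039 1.208] 52.08345669311866 [0.035 0.    0.    0.    0.   ]
side [0.003 0.903 0.944] 45.38530100148365 [0.033 0.    0.    0.    0.   ]
wrist [ 0.234 -0.611  0.383] 63.558661333451184 [-0.009  0.     0.     0.     0.   ]
top press [([315.9, 217.0], 0.57)]
top stop [([321.4, 192.5], 0.91)]
top ram_point [([317.0, 202.4], 0.81)]
top rail_mid [([478.3, 197.7], 0.91), ([443.0, 264.6], 0.68)]
top stud_top []
top sleeve [([437.4, 266.3], 0.94)]
top lever_knob [([166.2, 224.4], 0.67), ([268.2, 188.0], 0.65), ([371.6, 169.7], 0.58)]
top lever_hinge [([274.9, 183.7], 0.9), ([318.4, 204.4], 0.54)]
top release_top [([274.2, 15
[... 256 characters left out ...]
([286.0, 293.6], 0.7)]
side stop [([269.0, 278.4], 0.93), ([287.8, 291.9], 0.22)]
side ram_point [([276.6, 280.8], 0.59)]
side rail_mid [([343.2, 203.4], 0.83), ([415.7, 278.2], 0.76), ([380.8, 236.1], 0.65)]
side stud_top []
side sleeve [([381.2, 244.1], 0.87), ([227.7, 264.8], 0.6), ([299.3, 226.3], 0.53)]
side lever_knob [([241.4, 266.1], 0.75), ([249.8, 228.2], 0.68)]
side lever_hinge [([239.8, 265.5], 0.65), ([188.1, 398.7], 0.56)]
side release_top [([224.8, 263.4], 0.71)]
side glue [([303.1, 223.4], 0.76)]
side jar []
side mug [([233.9, 445.8], 0.82)]
side spool [([270.7, 393.0], 0.8), ([240.2, 264.2], 0.41)]
side driver [([188.1, 401.1], 0.9)]
side offcut [([433.4, 235.2], 0.74)]
1.65
```

View pics/top0.png

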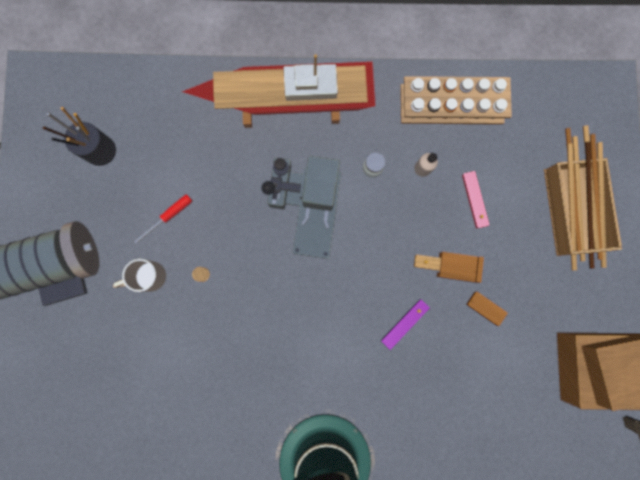

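View pics/side0.png

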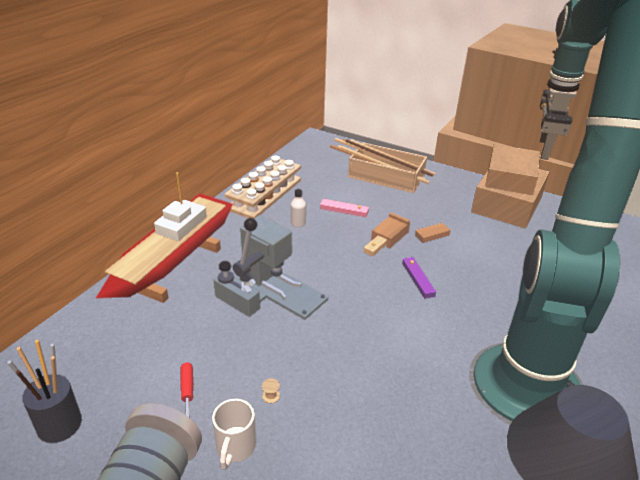

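View pics/wrist0.png

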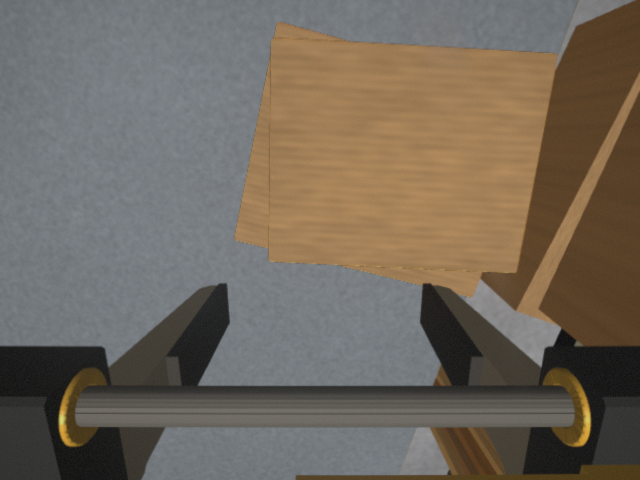

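Run:
```python
from h import *
np.set_printoptions(precision=3,suppress=True)
m=ctrl.camera_model('top')
for n,p,z in [('railend top',(416,261),.018),('rail/mouth',(440,264),.018),('sleeve rear',(483,269),.034),('sleeve c',(437,266),0),('bed L',(295,254),.012),('bed R',(329,257),.012),('stop',(321.4,192.5),.021),('ram',(317,202.4),.03),('hinge',(274.9,183.7),.12),('rel',(279,163),.102),('knob',(268,188),.255),('jar',(375,162),.06),('glue',(428,162),.1),('offcut',(487,309),.02)]:
    print(n,atz(m,p,z))
s=ctrl.camera_model('side')
for a,b,n in [((268.2,188),(249.8,226),'knob'),((280,164),(224.8,266),'rel')]:
    print(n,tri([(m,a),(s,b)]))
im=cv2.imread('pics/top0.png')
cv2.imwrite('pics/z1.png',np.hstack([cv2.resize(im[140:270,250:350],None,fx=4,fy=4),cv2.resize(im[220:350,390:490],None,fx=4,fy=4)]))
w=ctrl.camera_model('wrist');st=ctrl.read_state()
from scipy.spatial.transform import Rotation as Ro
q=st['tool_rot'];print(Ro.from_quat([q[1],q[2],q[3],q[0]]).as_matrix(),-np.array(w['R']).T@w['t'],np.array(w['R']))
```

```text
railend top [ 0.468 -0.218  0.018]
rail/mouth [ 0.461 -0.277  0.018]
sleeve rear [ 0.449 -0.375  0.034]
sleeve c [ 0.457 -0.274  0.   ]
bed L [0.483 0.076 0.012]
bed R [ 0.476 -0.007  0.012]
stop [0.634 0.013 0.021]
ram [0.608 0.024 0.03 ]
hinge [0.633 0.12  0.12 ]
rel [0.685 0.113 0.102]
knob [0.594 0.123 0.255]
jar [ 0.702 -0.114  0.06 ]
glue [ 0.693 -0.232  0.1  ]
offcut [ 0.354 -0.387  0.02 ]
knob (array([0.595, 0.123, 0.253]), [array([-0.002, -0.004]), array([0.004, 0.001])])
rel (array([0.684, 0.11 , 0.099]), [array([0.084, 0.164]), array([-0.178, -0.042])])
[[-0.969 -0.     0.246]
 [-0.246 -0.    -0.969]
 [ 0.    -1.     0.   ]] [ 0.234 -0.611  0.384] [[ 0.246 -0.969 -0.   ]
 [-0.933 -0.237  0.271]
 [-0.263 -0.066 -0.963]]
```

View pics/z1.png

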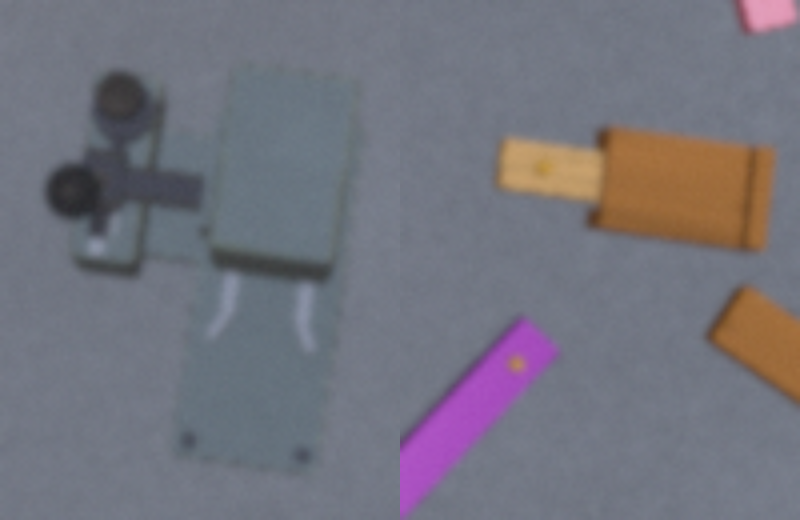

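>>> drive_tool(
  travel=[
    [0,0,0.8],
    [0.5,0.6,1],
    [1,1.3,1],
    [1.5,2,1],
    [2,2.7,1],
    [2.5,3.4,1],
    [3,4.1,1],
    [3.5,4.8,1],
  ],
  rotation=[
    [0,0,0],
    [0,0,1],
    [0,0,2],
    [0,0,3],
    [0,0,4.5],
    [0,0,6],
    [0,0,7.5],
    [0,0,9],
  ],
  jaw=[0,0,0,0,0,0,0,0],
  force=20,
)

```text
t: 2.45
ee_pos: [0.3358, -0.3885, 0.2649]
tool_rot: [-0.351, 0.351, -0.613, 0.614]
force: [0.6, -0.1, 0.2]
width: 0.0922
```

>>> drive_tool(
  travel=[
    [0.5,0.7,0],
    [1,1.4,-0.2],
    [1.5,2.1,-0.5],
    [2,2.8,-0.8],
    [2.5,3.4,-1],
    [2.5,3.4,-1],
    [2.5,3.4,-1],
    [2.5,3.4,-1],
  ],
  rotation=[
    [0,0,1],
    [0,0,2],
    [0,0,3.5],
    [0,0,4.8],
    [0,0,4.8],
    [0,0,4.8],
    [0,0,4.8],
    [0,0,4.8],
  ],
  jaw=[0,0,0,0,0,0,0,0],
)

```text
t: 3.25
ee_pos: [0.4595, -0.2213, 0.2148]
tool_rot: [-0.469, 0.469, -0.529, 0.529]
force: [-0.5, -0.6, -0.6]
width: 0.0916
```

Run:
```python
from h import *
np.set_printoptions(precision=3,suppress=True)
im,m=cam('wrist','w1.png'); s=ctrl.read_state(); print(s['t'],s['ee_pos'],s['tool_rot'])
S=np.array([640,480])
for t in ['rail_mid','stud_top','sleeve']:
    for r in ctrl.spot_point('wrist',t)[:2]: print(t,np.array(r['xy'])*S,r['confidence'],atz(m,np.array(r['xy'])*S,{'rail_mid':.009,'stud_top':.024,'sleeve':0}[t]))
```

```text
3.3 [ 0.459 -0.222  0.215] [-0.469  0.469 -0.529  0.529]
rail_mid [330.368 282.576] 0.98 [ 0.457 -0.291  0.009]
rail_mid [488.    334.704] 0.91 [ 0.619 -0.371  0.009]
stud_top [337.024 243.216] 0.62 [ 0.469 -0.245  0.024]
stud_top [213.12  237.888] 0.61 [ 0.351 -0.226  0.024]
sleeve [334.08  267.696] 0.63 [ 0.463 -0.278  0.   ]
```

View pics/w1.png

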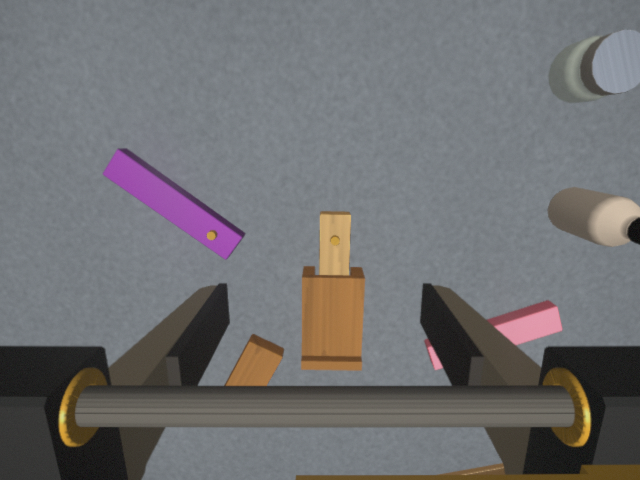

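Run:
```python
from h import *
np.set_printoptions(precision=4,suppress=True)
m=ctrl.camera_model('wrist')
P=[atz(m,p,.018) for p in [(320,213),(350,213),(320,275),(350,275)]];print(np.array(P))
print(atz(m,(334.5,240.5),.0245))
a=(P[0]+P[1])/2-(P[2]+P[3])/2;print(np.degrees(np.arctan2(a[1],a[0])),np.linalg.norm(a))
s=ctrl.read_state();from scipy.spatial.transform import Rotation as Ro
q=s['tool_rot'];print(Ro.from_quat([q[1],q[2],q[3],q[0]]).as_matrix())
im=cv2.imread('pics/w1.png');cv2.imwrite('pics/z2.png',cv2.resize(im[190:380,280:390],None,fx=4,fy=3.1))
```

```text
[[ 0.4558 -0.2151  0.018 ]
 [ 0.4844 -0.2185  0.018 ]
 [ 0.448  -0.2777  0.018 ]
 [ 0.4779 -0.2814  0.018 ]]
[ 0.4665 -0.2421  0.0245]
83.52168100883917 0.06317741748537413
[[-0.1198  0.0004  0.9928]
 [-0.9928 -0.0007 -0.1198]
 [ 0.0007 -1.      0.0005]]
```

View pics/z2.png

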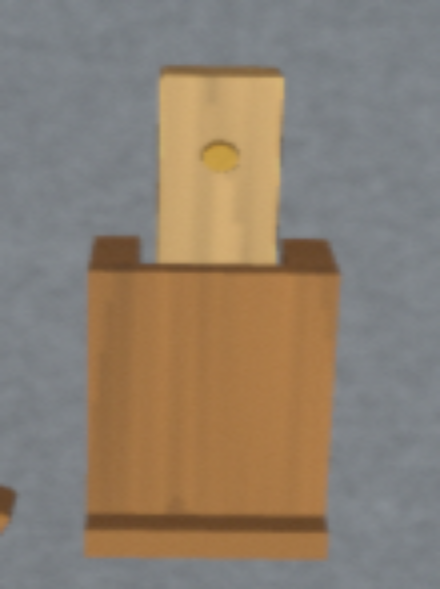

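>>> drive_tool(
  travel=[
    [0.1,-0.3,-1],
    [0.16,-0.37,-2],
    [0.16,-0.37,-3],
    [0.16,-0.37,-3.6],
    [0.16,-0.37,-4],
    [0.16,-0.37,-4.2],
    [0.16,-0.37,-4.2],
    [0.16,-0.37,-4.2],
  ],
  rotation=[
    [0,0,0],
    [0,0,0],
    [0,0,0],
    [0,0,0],
    [0,0,0],
    [0,0,0],
    [0,0,0],
    [0,0,0],
  ],
  jaw=[0,0,0,60,100,100,100,100],
)

```text
t: 4.25
ee_pos: [0.4687, -0.239, 0.0055]
tool_rot: [-0.47, 0.469, -0.528, 0.529]
force: [-0.3, 0.7, -0.2]
width: 0.0563
```

>>> drive_tool(
  travel=[
    [0,0,0],
    [0,0,0],
    [0,0,0],
    [0,0,0],
    [0,0,0],
    [0,0,0],
    [0,0,0],
    [0,0,0],
  ],
  rotation=[
    [0,0,0],
    [0,0,0],
    [0,0,0],
    [0,0,0],
    [0,0,0],
    [0,0,0],
    [0,0,0],
    [0,0,0],
  ],
  jaw=[200,200,200,200,200,200,200,200],
  force=20,
)

```text
t: 5.05
ee_pos: [0.4683, -0.2388, 0.0053]
tool_rot: [-0.47, 0.47, -0.528, 0.529]
force: [-1.0, 0.0, 5.8]
width: 0.0299
```

>>> drive_tool(
  travel=[
    [0.02,0.15,0.01],
    [0.06,0.5,0.02],
    [0.1,0.9,0.02],
    [0.15,1.3,0.02],
    [0.19,1.7,0.02],
    [0.23,2.05,0.02],
    [0.27,2.35,0.02],
    [0.27,2.35,0.02],
  ],
  rotation=[
    [0,0,0],
    [0,0,0],
    [0,0,0],
    [0,0,0],
    [0,0,0],
    [0,0,0],
    [0,0,0],
    [0,0,0],
  ],
  jaw=[200,200,200,200,200,200,200,200],
)

```text
t: 5.85
ee_pos: [0.4817, -0.1181, 0.0055]
tool_rot: [0.471, -0.471, 0.528, -0.527]
force: [0.2, 0.4, -0.7]
width: 0.0294
```

Run:
```python
from h import *
im,m=cam('top','t2.png'); im2,_=cam('side','s2.png')
cv2.imwrite('pics/z3.png',np.hstack([cv2.resize(im[200:300,360:500],None,fx=2.8,fy=2.8),cv2.resize(im2[180:280,330:470],None,fx=2.8,fy=2.8)]))
```

```text
(no output)
```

View pics/z3.png

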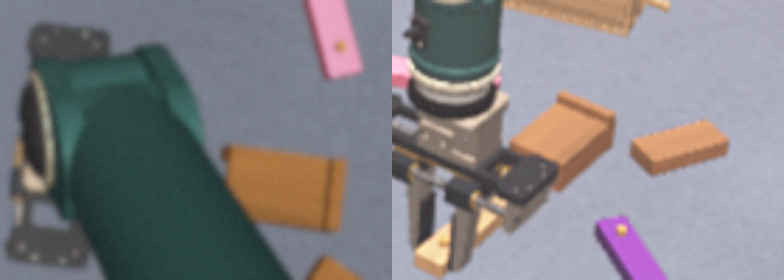

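>>> drive_tool(
  travel=[
    [0,0,0],
    [0,0,0],
    [0,0,0],
    [0,0,0.5],
    [-0.03,-0.3,1.3],
    [-0.1,-1,2.2],
    [-0.23,-2,2.5],
    [-0.23,-2,2.5],
  ],
  rotation=[
    [0,0,0],
    [0,0,0],
    [0,0,0],
    [0,0,0],
    [0,0,0],
    [0,0,0],
    [0,0,0],
    [0,0,0],
  ],
  jaw=[80,80,80,80,80,80,80,80],
)

```text
t: 6.75
ee_pos: [0.4701, -0.228, 0.1333]
tool_rot: [-0.467, 0.468, -0.528, 0.533]
force: [0.0, 0.5, 0.5]
width: 0.0634
```

Run:
```python
from h import *
im,m=cam('wrist','w3.png'); print(ctrl.read_state()['ee_pos'],ctrl.read_state()['width'])
```

```text
[ 0.46973902 -0.22660736  0.13234098] 0.06315804272322602
```

View pics/w3.png

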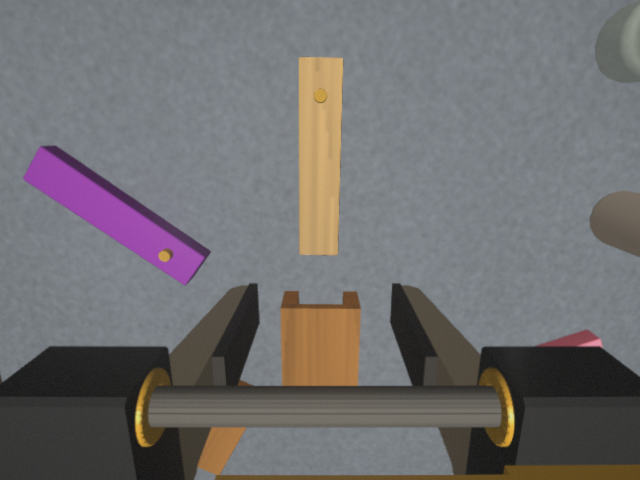

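Run:
```python
from h import *
np.set_printoptions(precision=4,suppress=True)
m=ctrl.camera_model('wrist')
P=[atz(m,p,.018) for p in [(299,57),(343,57),(299,254),(338.5,254)]];print(np.array(P))
f=(P[0]+P[1])/2;r=(P[2]+P[3])/2;a=f-r;L=np.linalg.norm(a);print(L,np.degrees(np.arctan2(a[1],a[0])),f,r,'grip15',r+a/L*.016)
print(atz(m,(320.5,96),.0245), ctrl.read_state()['ee_pos'])
```

```text
[[ 0.4689 -0.098   0.018 ]
 [ 0.4981 -0.1017  0.018 ]
 [ 0.4491 -0.2346  0.018 ]
 [ 0.4791 -0.2384  0.018 ]]
0.13803070401557066 81.93094320768098 [ 0.4835 -0.0998  0.018 ] [ 0.4641 -0.2365  0.018 ] grip15 [ 0.4664 -0.2207  0.018 ]
[ 0.48   -0.1247  0.0245] [ 0.4697 -0.2266  0.1323]
```

>>> drive_tool(
  travel=[
    [-0.07,0.05,-0.8],
    [-0.07,0.05,-1.6],
    [-0.07,0.05,-2.2],
    [-0.07,0.05,-2.45],
    [-0.07,0.05,-2.52],
    [-0.07,0.05,-2.52],
    [-0.07,0.05,-2.52],
    [-0.07,0.05,-2.52],
  ],
  rotation=[
    [0,0,0],
    [0,0,0],
    [0,0,0],
    [0,0,0],
    [0,0,0],
    [0,0,0],
    [0,0,0],
    [0,0,0],
  ],
  jaw=[80,80,80,80,100,200,200,200],
  force=30,
)

```text
t: 7.6
ee_pos: [0.4675, -0.2189, 0.0059]
tool_rot: [-0.47, 0.469, -0.528, 0.529]
force: [-0.5, -0.3, -0.1]
width: 0.0339
```

>>> drive_tool(
  travel=[
    [0,0,0],
    [0,0,0],
    [0,0,0],
    [0,0,0.2],
    [0,0,0.6],
    [0,0,1.2],
    [0,0,1.6],
    [0,0,1.6],
  ],
  rotation=[
    [0,0,0],
    [0,0,0],
    [0,0,0],
    [0,0,0],
    [0,0,0],
    [0,0,0],
    [0,0,0],
    [0,0,0],
  ],
  jaw=[200,200,200,200,200,200,200,200],
)

```text
t: 8.4
ee_pos: [0.4683, -0.2194, 0.0876]
tool_rot: [-0.47, 0.469, -0.527, 0.531]
force: [-0.2, 0.1, -0.4]
width: 0.03
```

Run:
```python
from h import *
im2,_=cam('side','s4.png');im,_=cam('wrist','w4.png')
cv2.imwrite('pics/z4.png',np.hstack([cv2.resize(im2[150:290,320:480],(457,400)),cv2.resize(im,(340,255)).repeat(1,0)[:, :] if 0 else cv2.copyMakeBorder(cv2.resize(im,(340,255)),0,145,0,0,cv2.BORDER_CONSTANT)]))
t=cv2.imread('pics/top0.png')
```

```text
(no output)
```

View pics/z4.png

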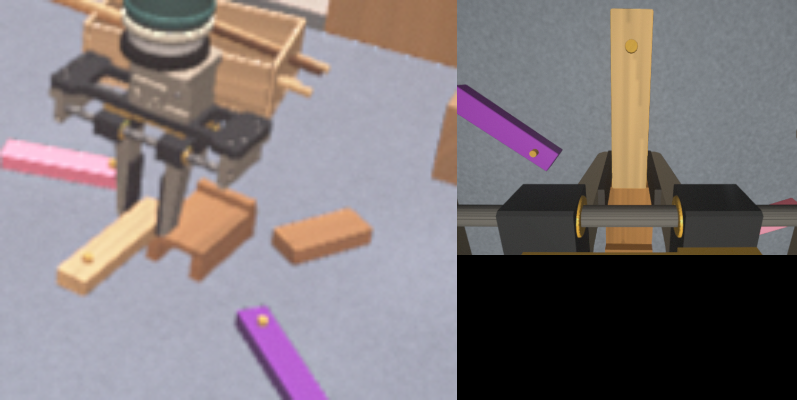

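>>> drive_tool(
  travel=[
    [-0.1,0.5,0],
    [-0.3,1.1,0],
    [-0.5,1.8,0],
    [-0.7,2.5,0],
    [-0.9,3.2,0],
    [-1.05,3.9,0],
    [-1.15,4.6,0],
    [-1.24,5.26,0],
  ],
  rotation=[
    [0,0,-1],
    [0,0,-2.4],
    [0,0,-4],
    [0,0,-5.6],
    [0,0,-7.2],
    [0,0,-8.8],
    [0,0,-10.4],
    [0,0,-12],
  ],
  jaw=[200,200,200,200,200,200,200,200],
)

```text
t: 9.3
ee_pos: [0.4029, 0.0457, 0.0836]
tool_rot: [0.14, -0.141, 0.693, -0.693]
force: [0.2, -0.3, -0.6]
width: 0.0301
```

>>> drive_tool(
  travel=[
    [0,0,0],
    [0,0,0],
    [0,0,0],
    [0,0,0],
    [0,0,0],
    [0,0,0],
    [0,0,0],
    [0,0,0],
  ],
  rotation=[
    [0,0,-1.5],
    [0,0,-3],
    [0,0,-4.5],
    [0,0,-5.6],
    [0,0,-6.14],
    [0,0,-6.14],
    [0,0,-6.14],
    [0,0,-6.14],
  ],
  jaw=[200,200,200,200,200,200,200,200],
)

```text
t: 10.1
ee_pos: [0.4041, 0.0444, 0.0842]
tool_rot: [0.046, -0.045, -0.706, 0.706]
force: [0.5, -0.1, -1.2]
width: 0.0294
```

Run:
```python
from h import *
np.set_printoptions(precision=4,suppress=True)
im,m=cam('wrist','w5.png');im2,_=cam('top','t5.png');s=ctrl.read_state();print(s['qpos'])
S=np.array([640,480])
Z={'press':0,'stop':.021,'ram_point':.03,'lever_hinge':.12,'lever_knob':.255,'release_top':.102,'stud_top':.09,'rail_mid':.09}
for c,mm in [('wrist',m),('top',ctrl.camera_model('top'))]:
  for t in Z:
    for r in ctrl.spot_point(c,t)[:2]: print(c,t,np.array(r['xy'])*S,round(r['confidence'],2),atz(mm,np.array(r['xy'])*S,Z[t]))
```

```text
[-0.0667  0.2843 -0.1404  2.2661  0.0699  0.5955 -1.9599]
wrist ram_point [327.808  86.304] 0.18 [0.5051 0.0295 0.03  ]
wrist lever_knob [325.824 204.576] 0.34 [0.48   0.0347 0.255 ]
top press [318.016 219.888] 0.75 [0.5693 0.0205 0.    ]
top press [276.928 164.016] 0.56 [0.7098 0.1246 0.    ]
top stop [320.128 194.496] 0.92 [0.6292 0.0161 0.021 ]
top ram_point [315.072 203.904] 0.82 [0.6041 0.0284 0.03  ]
top ram_point [317.504 193.488] 0.23 [0.6299 0.0227 0.03  ]
top lever_hinge [276.608 185.424] 0.75 [0.6291 0.116  0.12  ]
top lever_knob [268.928 186.   ] 0.71 [0.5985 0.1215 0.255 ]
top release_top [278.272 161.28 ] 0.72 [0.6895 0.1144 0.102 ]
top release_top [321.408 192.72 ] 0.67 [0.6173 0.0148 0.102 ]
top stud_top [162.816 223.68 ] 0.54 [0.5438 0.3742 0.09  ]
top rail_mid [476.672 196.992] 0.97 [ 0.6134 -0.346   0.09  ]
top rail_mid [404.672 322.8  ] 0.71 [ 0.3242 -0.1748  0.09  ]
```

View pics/w5.png

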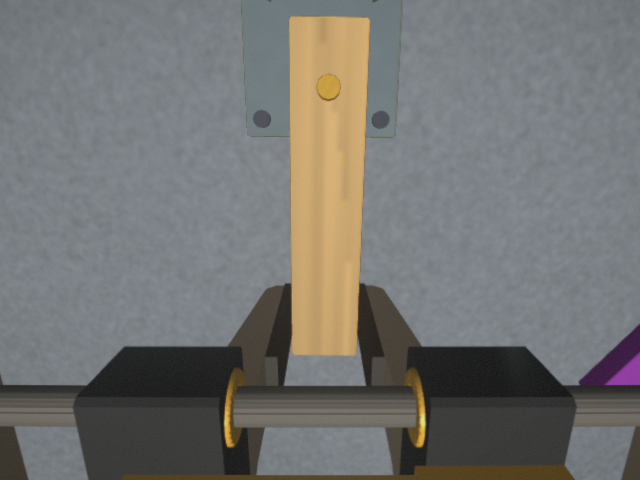

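View pics/t5.png

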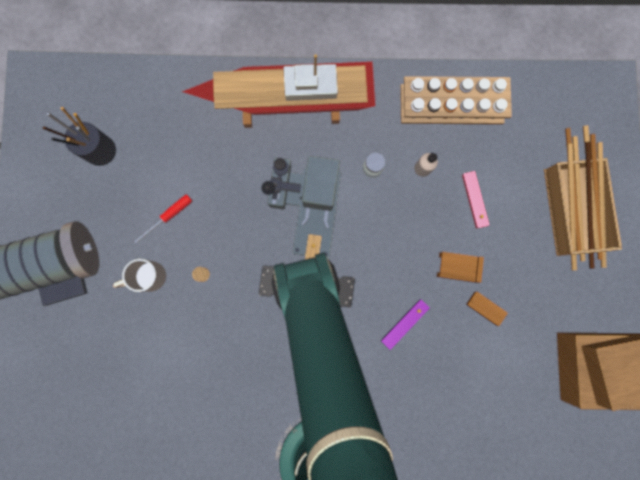

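Run:
```python
from h import *
np.set_printoptions(precision=4,suppress=True)
m=ctrl.camera_model('wrist')
im=cv2.imread('pics/w5.png');cv2.imwrite('pics/z5.png',cv2.resize(im[0:150,220:420],None,fx=4,fy=4))
P=np.array([atz(m,p,.012) for p in [(242.5,10),(400.5,10),(247.5,136.5),(394.5,136.5),(262,120),(380.5,120)]]);print(P)
for a,b in [(2,0),(3,1)]:
  d=P[a]-P[b];print(np.degrees(np.arctan2(-d[1],-d[0])))
for a,b in [(2,3),(4,5)]:
  d=P[a]-P[b];print(np.degrees(np.arctan2(d[1],d[0]))-90,np.linalg.norm(d))
print('mid',(P[2]+P[3])/2,(P[0]+P[1])/2)
R=np.array([atz(m,p,.0965) for p in [(290,17),(369,17),(292,354),(357,354)]]);f=(R[0]+R[1])/2;r=(R[2]+R[3])/2;a=f-r;print(R,f,r,np.linalg.norm(a),np.degrees(np.arctan2(a[1],a[0])))
s=ctrl.read_state();from scipy.spatial.transform import Rotation as Ro
q=s['tool_rot'];print(Ro.from_quat([q[1],q[2],q[3],q[0]]).as_matrix(),s['ee_pos'])
```

```text
[[ 0.5532  0.0711  0.012 ]
 [ 0.5417 -0.016   0.012 ]
 [ 0.486   0.0806  0.012 ]
 [ 0.4745 -0.0071  0.012 ]
 [ 0.4942  0.0704  0.012 ]
 [ 0.485   0.0004  0.012 ]]
-8.110542703544017
-7.567420392184402
-7.476468026902495 0.08849161882706326
-7.477501618943819 0.07055810503531064
mid [0.4802 0.0368 0.012 ] [0.5475 0.0275 0.012 ]
[[0.5231 0.0417 0.0965]
 [0.5194 0.0132 0.0965]
 [0.3866 0.062  0.0965]
 [0.3827 0.0324 0.0965]] [0.5212 0.0274 0.0965] [0.3847 0.0472 0.0965] 0.1379971552036678 -8.222453479407514
[[-0.9916 -0.     -0.1296]
 [ 0.1296 -0.     -0.9916]
 [ 0.     -1.      0.    ]] [0.4045 0.0445 0.0846]
```

View pics/z5.png

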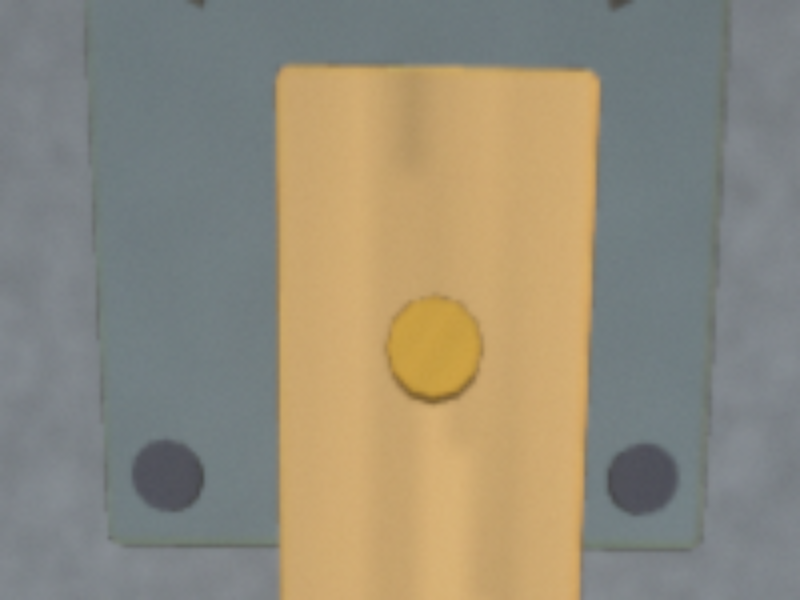

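>>> drive_tool(
  travel=[
    [0.01,0.055,-0.4],
    [0.01,0.055,-0.9],
    [0.01,0.055,-1.2],
    [0.01,0.055,-1.3],
    [0.2,0.03,-1.3],
    [0.5,-0.01,-1.3],
    [0.8,-0.05,-1.3],
    [0.8,-0.05,-1.3],
  ],
  rotation=[
    [0,0,0.1],
    [0,0,0.1],
    [0,0,0.1],
    [0,0,0.1],
    [0,0,0.1],
    [0,0,0.1],
    [0,0,0.1],
    [0,0,0.1],
  ],
  jaw=[200,200,200,200,200,200,200,200],
)

```text
t: 11.8
ee_pos: [0.4481, 0.0419, 0.0208]
tool_rot: [-0.042, 0.045, 0.706, -0.705]
force: [-0.1, -0.6, -0.8]
width: 0.0294
```

Run:
```python
from h import *
im2,_=cam('side','s6.png');print(ctrl.read_state()['force'])
cv2.imwrite('pics/z6.png',cv2.resize(im2[200:330,200:360],(800,600)))
```

```text
[-0.43106871  0.39455871 -0.50067641]
```

View pics/z6.png

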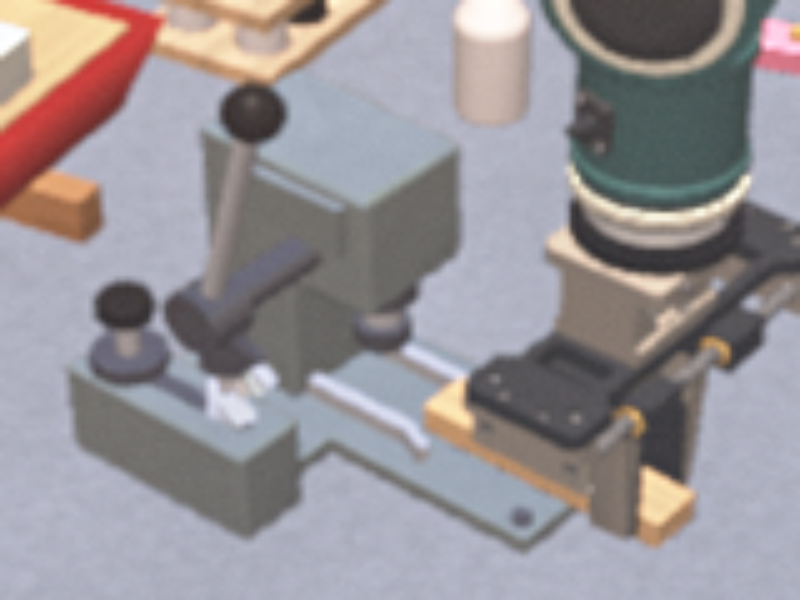

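>>> drive_tool(
  travel=[
    [0.15,-0.02,0],
    [0.35,-0.05,0],
    [0.55,-0.075,0],
    [0.75,-0.1,0],
    [0.95,-0.13,0],
    [1.1,-0.15,0],
    [1.19,-0.16,0],
    [1.19,-0.16,0],
  ],
  rotation=[
    [0,0,0],
    [0,0,0],
    [0,0,0],
    [0,0,0],
    [0,0,0],
    [0,0,0],
    [0,0,0],
    [0,0,0],
  ],
  jaw=[200,200,200,200,200,200,200,200],
)

```text
t: 12.65
ee_pos: [0.5046, 0.0339, 0.0195]
tool_rot: [-0.043, 0.043, 0.706, -0.706]
force: [0.5, 0.5, -0.5]
width: 0.0297
```

>>> drive_tool(
  travel=[
    [0.04,-0.005,-0.02],
    [0.08,-0.01,-0.04],
    [0.12,-0.015,-0.04],
    [0.16,-0.02,-0.04],
    [0.19,-0.025,-0.04],
    [0.22,-0.03,-0.04],
    [0.22,-0.03,-0.04],
    [0.22,-0.03,-0.04],
  ],
  rotation=[
    [0,0,0],
    [0,0,0],
    [0,0,0],
    [0,0,0],
    [0,0,0],
    [0,0,0],
    [0,0,0],
    [0,0,0],
  ],
  jaw=[200,200,200,200,200,200,200,200],
)

```text
t: 13.45
ee_pos: [0.5119, 0.0331, 0.0178]
tool_rot: [0.045, -0.04, -0.706, 0.706]
force: [-9.3, 1.2, 13.2]
width: 0.0297
```

>>> drive_tool(
  travel=[
    [0,0,0.03],
    [0,0,0.03],
    [0,0,0.03],
    [0,0,0.03],
    [0,0,0.03],
    [-0.1,0.01,0.5],
    [-0.4,0.05,1.2],
    [-0.7,0.1,2],
  ],
  rotation=[
    [0,0,0],
    [0,0,0],
    [0,0,0],
    [0,0,0],
    [0,0,0],
    [0,0,0],
    [0,0,0],
    [0,0,0],
  ],
  jaw=[90,90,90,90,90,90,90,90],
)

```text
t: 14.25
ee_pos: [0.4788, 0.0374, 0.1177]
tool_rot: [0.044, -0.042, -0.706, 0.706]
force: [0.6, -0.5, 0.6]
width: 0.0594
```

>>> drive_tool(
  travel=[
    [0,0,1],
    [0,0,2],
    [0,0,3],
    [0,0,3.6],
    [0,0,3.6],
    [0,0,3.6],
    [0,0,3.6],
    [0,0,3.6],
  ],
  rotation=[
    [0,0,0],
    [0,0,0],
    [0,0,0],
    [0,0,0],
    [0,0,0],
    [0,0,0],
    [0,0,0],
    [0,0,0],
  ],
  jaw=[90,90,90,90,90,90,90,90],
)

```text
t: 15.05
ee_pos: [0.4792, 0.0374, 0.296]
tool_rot: [0.044, -0.042, -0.706, 0.706]
force: [0.5, -0.6, 0.6]
width: 0.0597
```

Run:
```python
from h import *
np.set_printoptions(precision=4,suppress=True)
im,m=cam('wrist','w7.png')
im2,ms=cam('side','s7.png');s=ctrl.read_state();print(s['t'],s['ee_pos'],s['tool_rot'],s['qpos'])
cv2.imwrite('pics/z7.png',cv2.resize(im2[200:330,200:360],(800,600)))
S=np.array([640,480])
for t,z in [('lever_knob',.255),('release_top',.102),('lever_hinge',.12),('stop',.021)]:
  o=[]
  for c,mm in [('wrist',m),('side',ms)]:
    R=ctrl.spot_point(c,t)[:2]
    for r in R: print(c,t,np.array(r['xy'])*S,round(r['confidence'],2),atz(mm,np.array(r['xy'])*S,z))
    if R:o.append((mm,np.array(R[0]['xy'])*S))
  if len(o)==2: print(tri(o))
```

```text
15.15 [0.4795 0.0375 0.2964] [ 0.0437 -0.042  -0.7057  0.7059] [-0.0026  0.1079 -0.1562  1.8949  0.0182  1.1425 -1.8575]
wrist lever_knob [128.512  73.008] 0.82 [0.5972 0.1222 0.255 ]
side lever_knob [246.208 229.2  ] 0.92 [0.5927 0.1388 0.255 ]
(array([0.6003, 0.1274, 0.2447]), [array([-1.5073, -1.9004]), array([0.4858, 0.1853])])
side release_top [223.808 263.52 ] 0.74 [0.688  0.1073 0.102 ]
wrist lever_hinge [205.696  52.608] 0.84 [0.6313 0.1161 0.12  ]
side lever_hinge [240.704 267.984] 0.81 [0.6315 0.1173 0.12  ]
(array([0.6318, 0.1165, 0.1192]), [array([-0.266 , -0.3924]), array([0.1433, 0.0454])])
wrist stop [129.024  70.608] 0.51 [0.6461 0.2257 0.021 ]
side stop [268.992 275.712] 0.85 [0.6298 0.0107 0.021 ]
side stop [435.008 234.   ] 0.22 [ 0.3408 -0.3744  0.021 ]
(array([0.5791, 0.1458, 0.161 ]), [array([35.8425, 51.6696]), array([-17.278 ,  -7.1068])])
```

View pics/z7.png

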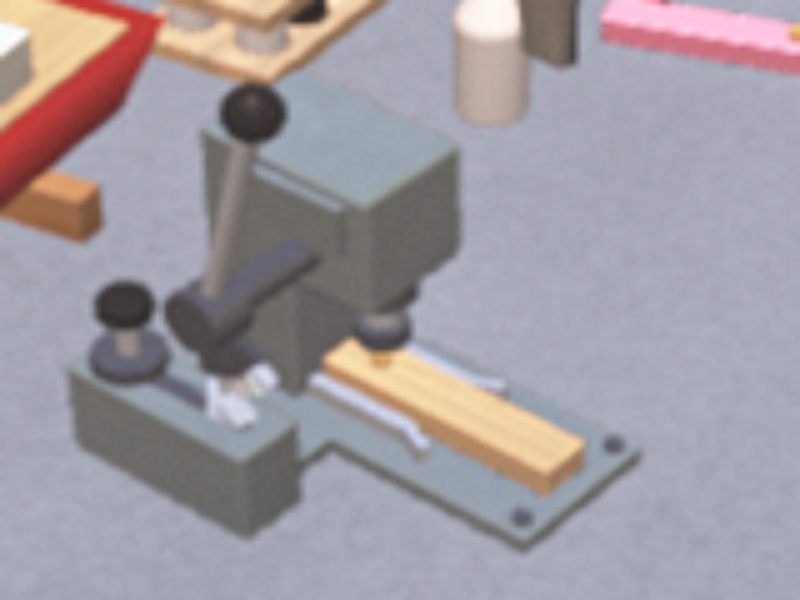

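View pics/w7.png

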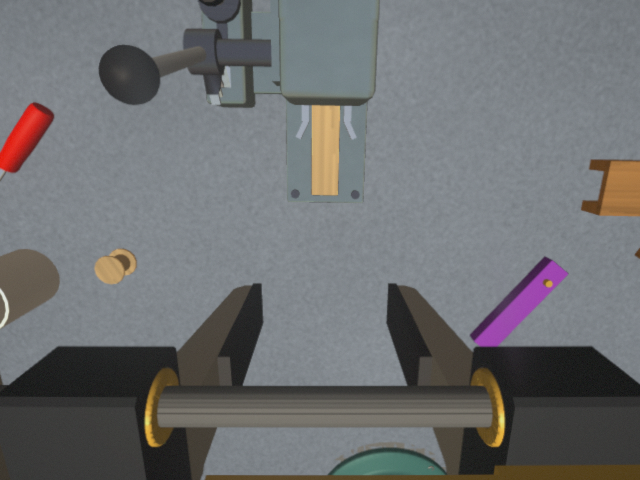

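>>> drive_tool(
  travel=[
    [0.5,0.4,0.1],
    [1,0.8,0.1],
    [1.5,1.2,0.1],
    [2,1.5,0.1],
    [2.34,1.69,0],
    [2.34,1.69,-0.6],
    [2.34,1.69,-1.1],
    [2.34,1.69,-1.22],
  ],
  rotation=[
    [0,0,-0.1],
    [0,0,-0.1],
    [0,0,-0.1],
    [0,0,-0.1],
    [0,0,-0.1],
    [0,0,-0.1],
    [0,0,-0.1],
    [0,0,-0.1],
  ],
  jaw=[90,90,90,90,90,90,90,90],
)

```text
t: 16.35
ee_pos: [0.5953, 0.1216, 0.2334]
tool_rot: [0.048, -0.044, -0.705, 0.706]
force: [-1.1, -0.0, -0.7]
width: 0.0596
```

Run:
```python
from h import *
np.set_printoptions(precision=4,suppress=True)
im,m=cam('wrist','w8.png');m2=ctrl.camera_model('wrist')
im2,_=cam('side','s8.png');s=ctrl.read_state();print(s['t'],s['ee_pos'],s['force'])
cv2.imwrite('pics/z8.png',np.hstack([cv2.resize(im2[170:300,180:340],(440,358)),cv2.resize(im,(358*4//3//1,358))[:, :360]]))
w7=cv2.imread('pics/w7.png')
th=np.arange(0,1.0,.05)
a=np.radians(75)-th
dx=-.14*(np.cos(a)-np.cos(np.radians(75)));dz=.14*(np.sin(a)-np.sin(np.radians(75)))
for t,x,z in zip(th,dx,dz): print(round(t,2),np.round(np.array([x*.991,-x*.134,z])/.05,2))
```

```text
16.45 [0.5966 0.1218 0.2359] [-0.0237  0.2673  0.3643]
0.0 [-0.  0.  0.]
0.05 [-0.13  0.02 -0.04]
0.1 [-0.26  0.04 -0.09]
0.15 [-0.39  0.05 -0.14]
0.2 [-0.52  0.07 -0.2 ]
0.25 [-0.64  0.09 -0.26]
0.3 [-0.76  0.1  -0.33]
0.35 [-0.88  0.12 -0.41]
0.4 [-0.99  0.13 -0.5 ]
0.45 [-1.09  0.15 -0.58]
0.5 [-1.2   0.16 -0.68]
0.55 [-1.3   0.18 -0.78]
0.6 [-1.39  0.19 -0.88]
0.65 [-1.48  0.2  -0.99]
0.7 [-1.56  0.21 -1.1 ]
0.75 [-1.63  0.22 -1.22]
0.8 [-1.7   0.23 -1.34]
0.85 [-1.77  0.24 -1.46]
0.9 [-1.83  0.25 -1.59]
0.95 [-1.88  0.25 -1.72]
```

View pics/z8.png

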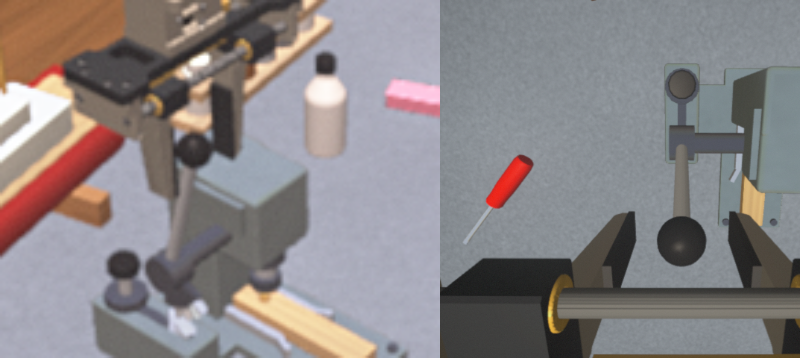

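Run:
```python
from h import *
m=ctrl.camera_model('wrist')
print(proj(m,[[.5966,.1218,.255],[.5966,.1218,.236]]), atz(m,(325,322),.255))
```

```text
[[324.75659957 321.6562856 ]
 [324.70744043 303.13595442]] [0.59642616 0.12171797 0.255     ]
```

>>> drive_tool(
  travel=[
    [0,0,0],
    [0,0,0],
    [0,0,0],
    [0,0,0],
    [0,0,0],
    [0,0,0],
    [0,0,0],
    [0,0,0],
  ],
  rotation=[
    [0,0,0],
    [0,0,0],
    [0,0,0],
    [0,0,0],
    [0,0,0],
    [0,0,0],
    [0,0,0],
    [0,0,0],
  ],
  jaw=[200,200,200,200,200,200,200,200],
  force=30,
)

```text
t: 17.25
ee_pos: [0.5973, 0.1217, 0.2373]
tool_rot: [0.046, -0.046, -0.706, 0.706]
force: [-1.5, -1.5, 6.4]
width: 0.0262
```

>>> drive_tool(
  travel=[
    [-0.13,0.02,-0.04],
    [-0.26,0.04,-0.09],
    [-0.39,0.05,-0.14],
    [-0.52,0.07,-0.2],
    [-0.64,0.09,-0.26],
    [-0.76,0.1,-0.33],
    [-0.88,0.12,-0.41],
    [-0.99,0.13,-0.5],
  ],
  rotation=[
    [0,0,0],
    [0,0,0],
    [0,0,0],
    [0,0,0],
    [0,0,0],
    [0,0,0],
    [0,0,0],
    [0,0,0],
  ],
  jaw=[200,200,200,200,200,200,200,200],
)

```text
t: 18.05
ee_pos: [0.5472, 0.1286, 0.2118]
tool_rot: [-0.046, 0.046, 0.706, -0.706]
force: [-0.6, -1.1, 10.5]
width: 0.026
```

Run:
```python
from h import *
im,m=cam('wrist','w9.png')
im2,_=cam('side','s9.png');s=ctrl.read_state();print(s['t'],s['ee_pos'],s['force'])
cv2.imwrite('pics/z9.png',np.hstack([cv2.resize(im2[170:300,180:340],(440,358)),cv2.resize(im,(358*4//3//1,358))[:, :360]]))
```

```text
18.15 [0.54696911 0.12860686 0.211604  ] [-0.19221906 -2.27055404  6.61043568]
```

View pics/z9.png

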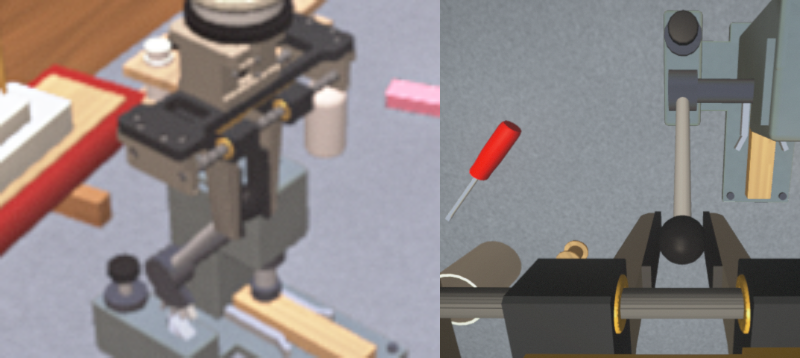

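>>> drive_tool(
  travel=[
    [-0.1,0.02,-0.08],
    [-0.21,0.03,-0.18],
    [-0.31,0.05,-0.28],
    [-0.4,0.06,-0.38],
    [-0.49,0.07,-0.49],
    [-0.57,0.08,-0.6],
    [-0.64,0.09,-0.72],
    [-0.71,0.1,-0.84],
  ],
  rotation=[
    [0,0,0],
    [0,0,0],
    [0,0,0],
    [0,0,0],
    [0,0,0],
    [0,0,0],
    [0,0,0],
    [0,0,0],
  ],
  jaw=[200,200,200,200,200,200,200,200],
)

```text
t: 18.95
ee_pos: [0.5111, 0.1336, 0.1692]
tool_rot: [0.046, -0.045, -0.706, 0.706]
force: [-1.7, -2.0, 5.7]
width: 0.0262
```

Run:
```python
from h import *
im,m=cam('wrist','w10.png')
im2,ms=cam('side','s10.png');s=ctrl.read_state();e=s['ee_pos'];print(s['t'],e,s['force'])
px=lambda p:((p[0]-.5694)*.991-(p[1]-.0247)*.134)
x=px(e)-.05; z=e[2]+.019-.12; print('lever',np.radians(75)-np.arctan2(z,-x),np.hypot(x,z))
cv2.imwrite('pics/z10.png',np.hstack([cv2.resize(im2[170:300,180:340],(440,358)),cv2.resize(im,(358*4//3//1,358))[:, :360]]))
```

```text
19.05 [0.51084969 0.13354093 0.16868699] [-0.77393045 -1.59078435  6.05259293]
lever 0.8045735710220359 0.14005092067061578
```

View pics/z10.png

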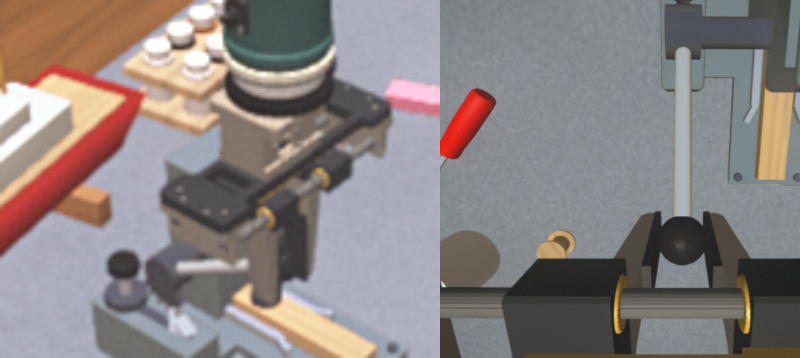

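>>> drive_tool(
  travel=[
    [-0.04,0.01,-0.07],
    [-0.08,0.01,-0.14],
    [-0.08,0.01,-0.14],
    [-0.08,0.01,-0.14],
    [-0.08,0.01,-0.14],
    [-0.08,0.01,-0.14],
    [-0.08,0.01,-0.14],
    [-0.08,0.01,-0.14],
  ],
  rotation=[
    [0,0,0],
    [0,0,0],
    [0,0,0],
    [0,0,0],
    [0,0,0],
    [0,0,0],
    [0,0,0],
    [0,0,0],
  ],
  jaw=[200,200,200,200,200,90,90,90],
)

```text
t: 19.85
ee_pos: [0.5075, 0.1343, 0.162]
tool_rot: [-0.046, 0.045, 0.706, -0.706]
force: [-0.5, 0.1, 0.7]
width: 0.0484
```

>>> drive_tool(
  travel=[
    [0,0,0],
    [0,0,0],
    [0,0,0],
    [0,0,0.8],
    [0,0,1.8],
    [0,0,2.6],
    [0,0,2.6],
    [0,0,2.6],
  ],
  rotation=[
    [0,0,0],
    [0,0,0],
    [0,0,0],
    [0,0,0],
    [0,0,0],
    [0,0,0],
    [0,0,0],
    [0,0,0],
  ],
  jaw=[90,90,90,90,90,90,90,90],
)

```text
t: 20.65
ee_pos: [0.5082, 0.134, 0.2932]
tool_rot: [-0.045, 0.047, 0.706, -0.705]
force: [-0.4, -0.7, -0.7]
width: 0.0596
```

Run:
```python
from h import *
im,m=cam('wrist','w11.png')
im2,ms=cam('side','s11.png');s=ctrl.read_state();e=s['ee_pos'];print(s['t'],e,s['force'],s['width'])
S=np.array([640,480]);o=[]
for c,mm in [('wrist',m),('side',ms)]:
    for r in ctrl.spot_point(c,'lever_knob')[:2]: print(c,np.array(r['xy'])*S,r['confidence'],atz(mm,np.array(r['xy'])*S,.195))
X=np.array([.5694,.0247,0])
for th in (.5,.75,1.0):
  a=np.radians(75)-th; x=.05-.14*np.cos(a); P=X+np.array([x*.991+.1*.134,-x*.134+.1*.991,.12+.14*np.sin(a)]);print(th,P,proj(m,P),proj(ms,P))
cv2.imwrite('pics/z11.png',np.hstack([cv2.resize(im2[170:300,180:340],(440,358)),cv2.resize(im,(358*4//3//1,358))[:, :360]]))
```

```text
20.75 [0.50714043 0.13366988 0.2911707 ] [-0.85921027 -0.2937349  -0.52018477] 0.05966590945860267
wrist [322.816 234.096] 0.91 [0.51756198 0.13414418 0.195     ]
wrist [410.88  149.904] 0.7 [0.56764239 0.06782968 0.195     ]
side [280.384 263.088] 0.83 [0.51407869 0.13309304 0.195     ]
side [289.92 286.8 ] 0.64 [0.45798286 0.18539338 0.195     ]
0.5 [0.53658824 0.13004861 0.22130333] [[325.08707542 214.37748394]] [[271.80463283 248.75627824]]
0.75 [0.51472796 0.13300449 0.19424705] [[324.91962297 237.45341142]] [[280.14871844 263.24414209]]
1.0 [0.50018085 0.13497151 0.16257445] [[324.82415152 245.29356262]] [[285.71751394 277.82779698]]
```

View pics/z11.png

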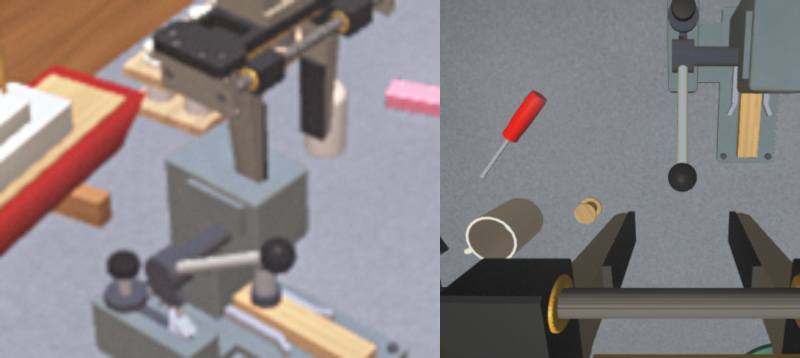

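Run:
```python
from h import *
m=ctrl.camera_model('wrist');ms=ctrl.camera_model('side');mt=ctrl.camera_model('top')
im=cv2.imread('pics/w11.png');i2=cv2.imread('pics/s11.png');i3=cv2.imread('pics/top0.png')
def c(i,y0,x0,h,w):return cv2.resize(i[y0:y0+h,x0:x0+w],(264,264))
cv2.imwrite('pics/z12.png',np.hstack([c(im,0,295,66,66),c(i2,245,202,44,44),c(i3,144,260,40,40)]))
print(ctrl.spot_point('wrist','release_top')[:1])
for mm,p in [(m,(326,13)),(ms,(224.8,262)),(mt,(280,164))]: print(atz(mm,p,.102))
```

```text
[{'xy': [0.5095, 0.0135], 'confidence': 0.62}]
[0.67902951 0.10976767 0.102     ]
[0.6894506 0.101676  0.102    ]
[0.68316988 0.11033821 0.102     ]
```

View pics/z12.png

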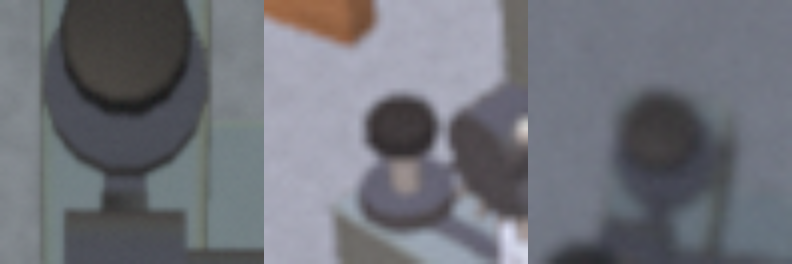

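>>> drive_tool(
  travel=[
    [0.5,-0.07,0],
    [1.1,-0.15,0],
    [1.8,-0.25,0],
    [2.5,-0.34,0],
    [3.1,-0.42,0],
    [3.58,-0.49,-0.3],
    [3.58,-0.49,-1],
    [3.58,-0.49,-1.8],
  ],
  rotation=[
    [0,0,0],
    [0,0,0],
    [0,0,0],
    [0,0,0],
    [0,0,0],
    [0,0,0],
    [0,0,0],
    [0,0,0],
  ],
  jaw=[255,255,255,255,255,255,255,255],
)

```text
t: 21.7
ee_pos: [0.6879, 0.1092, 0.2009]
tool_rot: [-0.046, 0.046, 0.706, -0.706]
force: [-0.4, 0.8, -0.8]
width: 0.0003
```

>>> drive_tool(
  travel=[
    [0,0,-0.6],
    [0,0,-1.2],
    [0,0,-1.5],
    [0,0,-1.5],
    [0,0,-1.5],
    [0,0,-1.5],
    [0,0,-1.5],
    [0,0,-1.5],
  ],
  rotation=[
    [0,0,0],
    [0,0,0],
    [0,0,0],
    [0,0,0],
    [0,0,0],
    [0,0,0],
    [0,0,0],
    [0,0,0],
  ],
  jaw=[255,255,255,255,255,255,255,255],
)

```text
t: 22.5
ee_pos: [0.6876, 0.1096, 0.1289]
tool_rot: [-0.045, 0.047, 0.706, -0.705]
force: [-0.2, 0.7, 0.9]
width: 0.0007
```

Run:
```python
from h import *
im,m=cam('wrist','w13.png')
im2,ms=cam('side','s13.png');s=ctrl.read_state();e=s['ee_pos'];print(s['t'],e,s['force'],s['width'])
print(proj(ms,e),proj(m,e))
cv2.imwrite('pics/z13.png',np.hstack([cv2.resize(im2[150:310,170:340],(440,414)),cv2.copyMakeBorder(cv2.resize(im,(340,255)),0,159,0,0,cv2.BORDER_CONSTANT)]))
```

```text
22.6 [0.68730473 0.10954267 0.12835348] [-0.15724572  0.95836365  0.0507228 ] 0.000331010543117279
[[222.60685706 255.1722703 ]] [[324.87150796 303.18062191]]
```

View pics/z13.png

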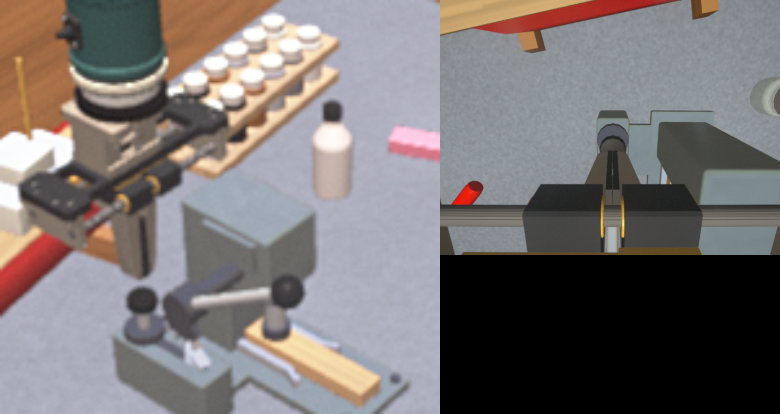

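>>> drive_tool(
  travel=[
    [0,0,-0.25],
    [0,0,-0.5],
    [0,0,-0.6],
    [0,0,-0.68],
    [0,0,-0.68],
    [0,0,-0.68],
    [0,0,-0.68],
    [0,0,-0.68],
  ],
  rotation=[
    [0,0,0],
    [0,0,0],
    [0,0,0],
    [0,0,0],
    [0,0,0],
    [0,0,0],
    [0,0,0],
    [0,0,0],
  ],
  jaw=[255,255,255,255,255,255,255,255],
)

```text
t: 23.4
ee_pos: [0.6867, 0.1094, 0.0936]
tool_rot: [0.046, -0.046, -0.706, 0.706]
force: [-2.0, -0.6, 4.2]
width: 0.0005
```

Run:
```python
from h import *
im2,ms=cam('side','s14.png');s=ctrl.read_state();e=s['ee_pos'];print(s['t'],e,s['force'],s['width'])
cv2.imwrite('pics/z14.png',cv2.resize(im2[150:310,170:340],(440,414)))
```

```text
23.45 [0.68675167 0.10939077 0.09360347] [-1.64214799 -0.77095051  4.09251611] 0.000572852758362791
```

View pics/z14.png

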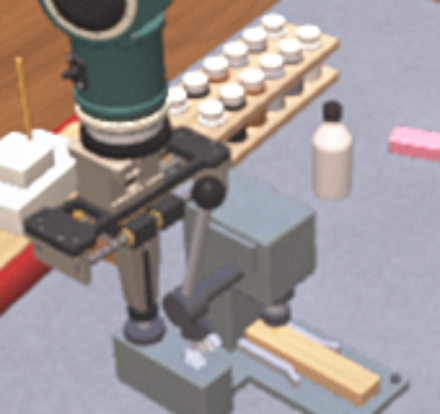

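Lever has sprung up. Withdraw straight up and check.

>>> drive_tool(
  travel=[
    [0,0,0.3],
    [0,0,0.9],
    [0,0,1.8],
    [0,0,2.7],
    [0,0,3.6],
    [0,0,4],
    [0,0,4],
    [0,0,4],
  ],
  rotation=[
    [0,0,0],
    [0,0,0],
    [0,0,0],
    [0,0,0],
    [0,0,0],
    [0,0,0],
    [0,0,0],
    [0,0,0],
  ],
  jaw=[255,255,255,255,255,255,255,255],
)

```text
t: 24.25
ee_pos: [0.6867, 0.1095, 0.2934]
tool_rot: [0.046, -0.046, -0.706, 0.706]
force: [-0.6, 0.8, -0.9]
width: 0.0009
```

Run:
```python
from h import *
im2,ms=cam('side','s15.png');s=ctrl.read_state();e=s['ee_pos'];print(s['t'],e,s['force'],s['width'])
S=np.array([640,480])
for t in ['lever_knob','release_top']: print(t,[(np.array(r['xy'])*S,r['confidence']) for r in ctrl.spot_point('side',t)[:1]])
X=np.array([.5694,.0247,0])
for th in (0,.05,.25):
  a=np.radians(75)-th; x=.05-.14*np.cos(a); P=X+np.array([x*.991+.1*.134,-x*.134+.1*.991,.12+.14*np.sin(a)]);print(th,proj(ms,P))
xs=lambda x,y,z:X+np.array([x*.991+y*.134,-x*.134+y*.991,z])
print('rail rear top corners expected',proj(ms,[xs(-.079,.015,.03),xs(-.079,-.015,.03)]))
cv2.imwrite('pics/z15.png',cv2.resize(im2[200:330,200:360],(800,600)))
cv2.imwrite('pics/s15.png',im2)
```

```text
24.3 [0.68624129 0.10930178 0.29213666] [-1.09212119 -0.72565213 -0.59977305] 0.0006143164835725535
lever_knob [(array([246.72, 228.  ]), 0.72)]
release_top [(array([290.496, 291.696]), 0.67)]
0 [[249.46909145 224.52204836]]
0.05 [[251.89780722 226.49407114]]
0.25 [[261.30210377 235.50399696]]
rail rear top corners expected [[308.38947162 302.06460097]
 [316.27575955 295.31311813]]
```

View pics/z15.png

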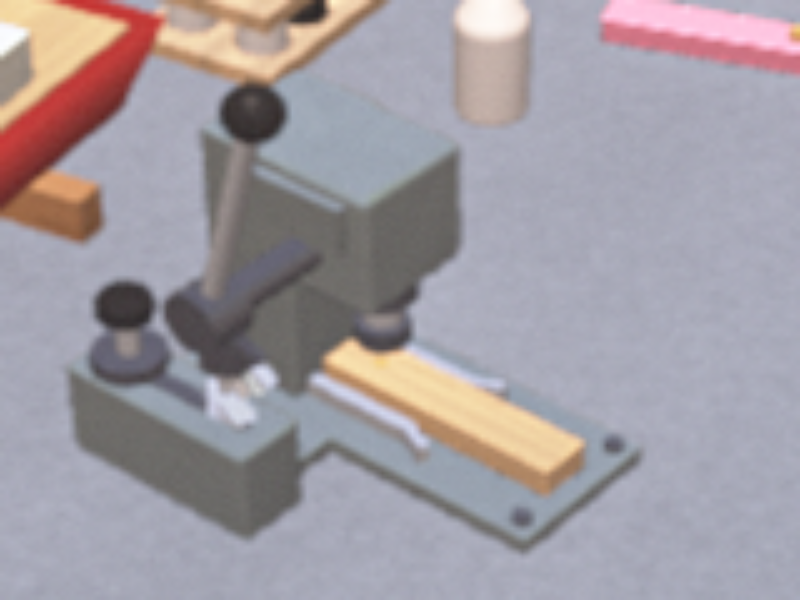

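View pics/s15.png

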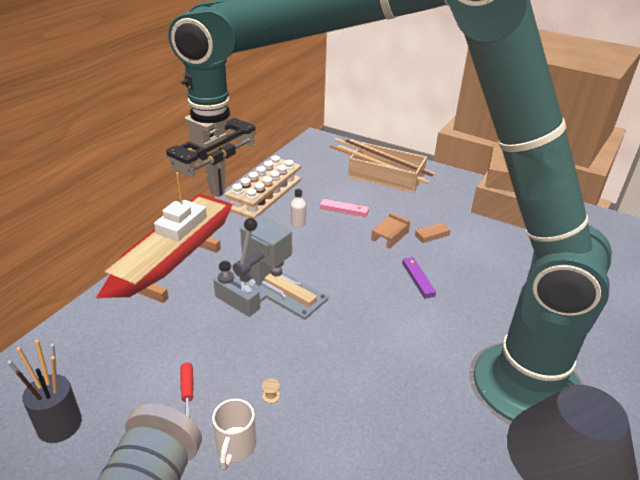

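```bash
python3 -c "
from rig import ctrl
print(ctrl.close_job(), ctrl.read_state()['t'])"
```

```text
the job is handed in; nothing more can be done
the job is handed in; nothing more can be done
```

I've handed the job in at about 24.3 s of the 72 s, and as far as the cameras show, every step was met. No verdict came back.

**What I did**
- I pulled the rail out of the sleeve by its stud end, then regripped it near the plain end. I turned it and slid it in until it met the back stop, with about 9 N of contact force after roughly 108 mm of travel.
- I pulled the lever to about 0.86 rad and let go.
- I pressed the release button to about 8 mm, then withdrew straight up.

**What the last checks showed**
- **Third notch:** after I let go, the knob sat within 1 pixel of where the side camera should see it at 0.75 rad.
- **End state:** the lever and button look the same as in the picture taken before the pull, so both are back up. The rail lies flat in the press and the gripper is clear of everything.
- **Stud:** it stood proud under the ram before the pull and looks flush now. I judged this from the side picture, not a measurement.
- **Bystanders:** those visible in the side picture look unmoved. I didn't measure them, and I saw the jar only in passing because the press hides it from that camera.

**Disagreement:** in the last side picture the button finder marked a spot on the press bed, which was clearly wrong. I judged the button by eye there instead.

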